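# Load, twist shut and latch a delivery case of refill candles

### The job

Get the candle order ready for delivery: stand one wax-filled cup in the collar of every canister base in the open case, set a cover over each with its grip bar over the base's two pins, down onto the wooden block, and twist it clockwise until it is locked with its bar square to the base. Then shut the case lid fully and, after that, swing the brass hook down over its stud as far as it goes. Cups and covers left over are not needed, and the other things on the table stay where they are.

Things in the scene. Friction and masses are not known exactly. Their poses are not given: they have to be found in the camera images.
- case: Open wooden case, fixed to the table, 128 mm deep (its x, away from the robot), 290 mm wide (its y); walls 48 mm high, 6 mm thick; floor 6 mm. Origin: centre of its underside; z up. Square pockets in a 10 mm high cork insert at y = -92, 0, +92 mm; each base stands in one. The lid is hinged at the far top edge and stands open behind; shut, its top is 100 mm above the table.
- case_lid (a joint): Angle of the case lid, rad: 0 = shut, grows as it opens (2.2 at most). A stiff hinge: the lid (0.45 kg) stays where it is left; moving it by its pull takes about 1 to 6 N.
- lid_hinge (a point): Middle of the lid's hinge axis, which runs along the case's y at the top of the far wall, 48 mm above the table.
- lid_pull (a point): Centre of the brass barrel pull on the lid's front wall: 24 mm long along the case's y, 16 mm thick, 22 mm out from the wall, 152 mm from the hinge axis. It can be pinched from above across its end faces (24 mm) at every lid angle and turns between the fingers. Lid open: it is on top of the lid's upper edge; shut: in front of the case, 73 mm above the table.
- case_hook (a joint): Angle of the brass hook on the case's front wall, rad: 0 = down over the stud on the lid's front wall, at its stop; grows as it swings up and over to the case's -y side (2.15 at most). Turns about the case's x axis with a little friction (1 N at the tab) and stays where it is left.
- hook_pivot (a point): Point on the hook's pivot axis, which runs along the case's x, in the same upright plane as hook_tab; 36 mm above the table.
- hook_tab (a point): Middle of the hook's finger tab: a round rod 8 mm thick, 25 mm long, sticking out towards the robot (case -x) from the hook's free end, 24 mm in front of the front wall, 61 mm from the pivot. It can be pinched from above across the case's y and turns between the fingers. In the catch it is up and to the +y side of the pivot, 70 mm above the table.
- base_1_seat (a point): Canister base (may be absent): loose wooden block 64 x 64 x 12 mm in a pocket that keeps it from turning, with a brass collar (inside 44, outside 50 mm across, 15 mm high). Point: middle of the block's top, inside the collar, 18 mm above the table; z up. Two 6 mm pins stick 6.5 mm out of the collar, 9 mm above this point, towards the corners (+x, +y) and (-x, -y), marked by brass dots.
- base_2_seat (a point): Canister base (may be absent): loose wooden block 64 x 64 x 12 mm in a pocket that keeps it from turning, with a brass collar (inside 44, outside 50 mm across, 15 mm high). Point: middle of the block's top, inside the collar, 18 mm above the table; z up. Two 6 mm pins stick 6.5 mm out of the collar, 9 mm above this point, towards the corners (+x, +y) and (-x, -y), marked by brass dots.
- base_3_seat (a point): Canister base (may be absent): loose wooden block 64 x 64 x 12 mm in a pocket that keeps it from turning, with a brass collar (inside 44, outside 50 mm across, 15 mm high). Point: middle of the block's top, inside the collar, 18 mm above the table; z up. Two 6 mm pins stick 6.5 mm out of the collar, 9 mm above this point, towards the corners (+x, +y) and (-x, -y), marked by brass dots.
- cup_1_mid (a point): Candle cup: aluminium cup filled with wax, 36 mm across, 46 mm high, 0.09 kg; point: its centre, half-way up. It stands on the base's block inside the collar, where its upper 31 mm stay clear.
- cup_2_mid (a point): Candle cup: aluminium cup filled with wax, 36 mm across, 46 mm high, 0.09 kg; point: its centre, half-way up. It stands on the base's block inside the collar, where its upper 31 mm stay clear.
- cup_3_mid (a point): Candle cup: aluminium cup filled with wax, 36 mm across, 46 mm high, 0.09 kg; point: its centre, half-way up. It stands on the base's block inside the collar, where its upper 31 mm stay clear.
- cover_1_mid (a point): Cover: shell open below, 64 mm across, 56 inside, flat top at 54 mm; on it a grip bar 48 mm along its x, 14 wide, 16 high; 0.14 kg. Point: on its axis, 35 mm above the rim. Rim slots (17 mm) under the bar's ends pass the pins when the bar lies over them (+-8 deg, either way round); down on the block it turns 47 deg clockwise from above to its stop (bar along base x). Else it stays 12 mm high.
- cover_2_mid (a point): Cover: shell open below, 64 mm across, 56 inside, flat top at 54 mm; on it a grip bar 48 mm along its x, 14 wide, 16 high; 0.14 kg. Point: on its axis, 35 mm above the rim. Rim slots (17 mm) under the bar's ends pass the pins when the bar lies over them (+-8 deg, either way round); down on the block it turns 47 deg clockwise from above to its stop (bar along base x). Else it stays 12 mm high.
- cover_3_mid (a point): Cover: shell open below, 64 mm across, 56 inside, flat top at 54 mm; on it a grip bar 48 mm along its x, 14 wide, 16 high; 0.14 kg. Point: on its axis, 35 mm above the rim. Rim slots (17 mm) under the bar's ends pass the pins when the bar lies over them (+-8 deg, either way round); down on the block it turns 47 deg clockwise from above to its stop (bar along base x). Else it stays 12 mm high.
- seal_stamp: Bystander, to be left alone: brass seal stamp with a dark turned handle, 28 x 28 x 82 mm, standing; origin at the centre of its underside.
- scent_bottle: Bystander, to be left alone: amber dropper bottle, 36 x 35 x 105 mm, standing; origin at the centre of its underside.
- shell_candle: Bystander, to be left alone: pale scallop shell candle, 52 x 78 x 46 mm; origin at the centre of its underside.
Not all that is in view belongs to the job. What is shaped like the part that bears cover_2_mid but orange or purple is not meant.

How it is judged:
On the way, in this order (a step that is already met when the one before it is completed fails the run):
1. every canister base in the case holds a cup, and its cover is down on the block and twisted home over it (((horizontal distance between cup_1_mid and base_1_seat below 0.006 m and z of cup_1_mid in the frame of base_1_seat between 0.018 and 0.028 m and angle between cup_1_mid's own z axis and vertical below 0.15 rad) or (horizontal distance between cup_2_mid and base_1_seat below 0.006 m and z of cup_2_mid in the frame of base_1_seat between 0.018 and 0.028 m and angle between cup_2_mid's own z axis and vertical below 0.15 rad) or (horizontal distance between cup_3_mid and base_1_seat below 0.006 m and z of cup_3_mid in the frame of base_1_seat between 0.018 and 0.028 m and angle between cup_3_mid's own z axis and vertical below 0.15 rad)) and ((horizontal distance between cover_1_mid and base_1_seat below 0.006 m and z of cover_1_mid in the frame of base_1_seat below 0.04 m and angle between cover_1_mid's own z axis and vertical below 0.1 rad and angle between the x axis of cover_1_mid and the x axis of base_1_seat, either way round below 0.26 rad) or (horizontal distance between cover_2_mid and base_1_seat below 0.006 m and z of cover_2_mid in the frame of base_1_seat below 0.04 m and angle between cover_2_mid's own z axis and vertical below 0.1 rad and angle between the x axis of cover_2_mid and the x axis of base_1_seat, either way round below 0.26 rad) or (horizontal distance between cover_3_mid and base_1_seat below 0.006 m and z of cover_3_mid in the frame of base_1_seat below 0.04 m and angle between cover_3_mid's own z axis and vertical below 0.1 rad and angle between the x axis of cover_3_mid and the x axis of base_1_seat, either way round below 0.26 rad)) and z of each of base_1_seat, base_2_seat, base_3_seat in the frame of case below 0.023 m and ((horizontal distance between cup_1_mid and base_2_seat below 0.006 m and z of cup_1_mid in the frame of base_2_seat between 0.018 and 0.028 m and angle between cup_1_mid's own z axis and vertical below 0.15 rad) or (horizontal distance between cup_2_mid and base_2_seat below 0.006 m and z of cup_2_mid in the frame of base_2_seat between 0.018 and 0.028 m and angle between cup_2_mid's own z axis and vertical below 0.15 rad) or (horizontal distance between cup_3_mid and base_2_seat below 0.006 m and z of cup_3_mid in the frame of base_2_seat between 0.018 and 0.028 m and angle between cup_3_mid's own z axis and vertical below 0.15 rad)) and ((horizontal distance between cover_1_mid and base_2_seat below 0.006 m and z of cover_1_mid in the frame of base_2_seat below 0.04 m and angle between cover_1_mid's own z axis and vertical below 0.1 rad and angle between the x axis of cover_1_mid and the x axis of base_2_seat, either way round below 0.26 rad) or (horizontal distance between cover_2_mid and base_2_seat below 0.006 m and z of cover_2_mid in the frame of base_2_seat below 0.04 m and angle between cover_2_mid's own z axis and vertical below 0.1 rad and angle between the x axis of cover_2_mid and the x axis of base_2_seat, either way round below 0.26 rad) or (horizontal distance between cover_3_mid and base_2_seat below 0.006 m and z of cover_3_mid in the frame of base_2_seat below 0.04 m and angle between cover_3_mid's own z axis and vertical below 0.1 rad and angle between the x axis of cover_3_mid and the x axis of base_2_seat, either way round below 0.26 rad)) and ((horizontal distance between cup_1_mid and base_3_seat below 0.006 m and z of cup_1_mid in the frame of base_3_seat between 0.018 and 0.028 m and angle between cup_1_mid's own z axis and vertical below 0.15 rad) or (horizontal distance between cup_2_mid and base_3_seat below 0.006 m and z of cup_2_mid in the frame of base_3_seat between 0.018 and 0.028 m and angle between cup_2_mid's own z axis and vertical below 0.15 rad) or (horizontal distance between cup_3_mid and base_3_seat below 0.006 m and z of cup_3_mid in the frame of base_3_seat between 0.018 and 0.028 m and angle between cup_3_mid's own z axis and vertical below 0.15 rad)) and ((horizontal distance between cover_1_mid and base_3_seat below 0.006 m and z of cover_1_mid in the frame of base_3_seat below 0.04 m and angle between cover_1_mid's own z axis and vertical below 0.1 rad and angle between the x axis of cover_1_mid and the x axis of base_3_seat, either way round below 0.26 rad) or (horizontal distance between cover_2_mid and base_3_seat below 0.006 m and z of cover_2_mid in the frame of base_3_seat below 0.04 m and angle between cover_2_mid's own z axis and vertical below 0.1 rad and angle between the x axis of cover_2_mid and the x axis of base_3_seat, either way round below 0.26 rad) or (horizontal distance between cover_3_mid and base_3_seat below 0.006 m and z of cover_3_mid in the frame of base_3_seat below 0.04 m and angle between cover_3_mid's own z axis and vertical below 0.1 rad and angle between the x axis of cover_3_mid and the x axis of base_3_seat, either way round below 0.26 rad))), for 0.2 s.
2. the case lid is shut (value of joint case_lid below 0.06 rad), for 0.2 s.
3. the hook is down in its catch (value of joint case_hook below 0.12 rad), for 0.2 s.
At the end, for the whole second after the job is handed in: Each base present is in its pocket and holds an upright cup standing on its block, within 6 mm of the middle; a cover is down on the block (within 5 mm of height, 6 mm sideways), its bar within 15 degrees of the base's x; the lid is under 0.06 rad open and the hook within 0.12 rad of its stop (all of step 1 and value of joint case_lid below 0.06 rad and value of joint case_hook below 0.12 rad); the robot touches nothing.
It fails at once if the seal stamp is moved by more than 5 cm (distance of seal_stamp from where it was at the start of the episode above 0.05 m).
It fails at once if the scent bottle is moved by more than 5 cm (distance of scent_bottle from where it was at the start of the episode above 0.05 m).
It fails at once if the shell candle is moved by more than 5 cm (distance of shell_candle from where it was at the start of the episode above 0.05 m).
Of base_1, base_2, base_3 only 2 to 3 are there at a start; the rules pass over those that are not, and their reading is None.
At some moment in a run one of cup_1, cup_2, cup_3, cover_1, cover_2, cover_3 may be knocked a few centimetres aside while the robot is not near it.
It also fails if it takes over 210 s, if anything falls off the work surface, if the arm or the gripper's body presses on something with over 40 N, if the wrist force passes 120 N, or if a joint passes its speed limit or range.

### The arm

A 6-joint arm with a two-finger parallel gripper is mounted at the origin on a cart in front of the work surface, level with it; the furniture and walls round the work are solid. World frame = base frame: x ahead of the robot, y to its left, z up, the work surface at z = 0. Lengths are in m, angles in rad, forces in N, time in s.
With the tool pointing down it reaches from about 0.3 to 0.75 m from the base axis. Payload 8.5 kg.
Tool frame: the origin (TCP) lies at the very end of the fingers, on their centre line; the grasp point (between the pads) lies 19 mm behind it; z points along the fingers, y is the direction in which the jaws open and shut (so a half turn about z gives the same grasp; the last joint's range is limited). The gripper opens to 88 mm and grips with 3 to 60 N. Pads are 18 mm wide; open, the fingers measure 123 mm over their backs; the gripper's body (75 mm by 187 mm) begins 45 mm behind the grasp point.
Start: joints at [-1.469, 0.381, 1.297, -0, 1.464, -0.215], TCP at [0.171, -0.523, 0.239] pointing down, gripper open.
Joint ranges: [-3.11, 3.11], [-0.89, 2.33], [0.22, 2.48], [-1.42, 4.56], [0.17, 2.85], [-2.88, 2.88]. Speed limits (rad/s): [2.39, 2.39, 3.14, 3.14, 3.14, 3.14].

### API

Orientations are given as a rotation vector (axis times angle).
In Python, from bench import bot gives the robot as it stands. The module is installed in compiled form; this text tells all that it offers. Calls block until the motion is done:
- bot.reach(position, orientation): joint-space move of the TCP to a pose.
- bot.servo_line(position, frame=None, feed=0.15): straight line of the TCP; frame=None keeps the orientation; feed is the mean speed in m/s.
- bot.set_joints(angles): joint-space move.
- bot.open_gripper() and bot.close(grip_force=None): open the fingers fully, or close them until they stop; grip_force is the grip in N (None keeps the last).
- bot.dwell(seconds).
- bot.solve_ik(position, orientation): joint angles nearest the present ones, or None.
- bot.sense(): the state.
- bot.capture(name): name is "side" or "top" or "wrist"; returns a dict with "frame" (420x560x3 uint8, red, green, blue), "K" (3x3 intrinsics, pixels), "R" (3x3) and "t" (3): a world point X has camera coordinates R X + t. Camera axes: x right, y down, z forward; pixel columns grow to the right and rows downward; lengths in m; the calibration is good to about 2 mm. A picture is of the moment at which its call begins. There is no depth.
A pose or a line that the arm cannot do raises bot.PlanningError and nothing moves.
- bot.hand_in(): hands the job in, once; it reports no verdict.
Trained networks look in a picture, given as the dict that the camera call returned (one of the last four; its "shot" number tells which), for a name from the list of things; names that differ only in an ending like _2 or _b are one class to them, and where a whole thing is asked for, a point or a joint stands for the part that bears it (a point fixed in the world has none). Each returns a list of dicts, best first, with "score" (0 to 1); they miss things now and then, are a little off and sometimes report something else, mostly with a low value. They report only what shows in the picture. A call takes as long as a camera call. They do not tell look-alikes from the thing itself.
- bot.spot_in(picture, name): "rect" ([centre column, centre row, width, height] in pixels, round what is visible of it).
- bot.regions_of(picture, name): "region" (420x560 bool, what is visible of it) and "rect" ([centre column, centre row, width, height] in pixels, round what is visible of it).
- bot.mark_of(picture, name): "at" ([column, row] in pixels: a listed point, or the origin of a listed thing).
The state is a dict: "time_s": time; "q": joint angles; "joint_velocities": joint speeds; "effort": joint torques, N m; "eef_pos": TCP position; "tool_rot": TCP orientation; "ft_force": force on the tool from outside, world axes, zero at the start; "wrist_torque": the same for the moment, N m; "finger_gap": finger opening in m.
Only numpy, scipy, OpenCV 4.12 (cv2) and the standard library are available. Lean on these libraries where they do the work, as an engineer would, in place of code of your own. Each camera call takes 0.05 s, during which the arm holds its last target.

## Working session

There is one attempt and no reset: what is moved stays moved. The work goes in short steps, each a Python script; the robot and the scene stay as the last script left them, time stands still between calls to the robot, and variables do not carry over. Pictures are saved under pics/ and viewed, and the job is handed in when it is done.

```bash
mkdir -p pics
cat > h.py <<'E'
import numpy as np, cv2
from bench import bot
def save(p,n): cv2.imwrite(f'pics/{n}.png', cv2.cvtColor(p['frame'],cv2.COLOR_RGB2BGR))
def ray(p,uv,z):
    K,R,t=map(np.array,(p['K'],p['R'],p['t']))
    d=R.T@np.linalg.solve(K,[uv[0],uv[1],1.]); c=-R.T@t
    return c+d*(z-c[2])/d[2]
def proj(p,X):
    c=np.array(p['R'])@np.array(X)+np.array(p['t']); q=np.array(p['K'])@c; return q[:2]/q[2]
E
python3 - <<'E'
from h import *
s=bot.sense(); print(s)
for n in('side','top','wrist'):
    p=bot.capture(n); save(p,n+'0'); print(n,np.round(p['K'],1).tolist(),np.round(p['R'],3).tolist(),np.round(-np.array(p['R']).T@p['t'],3))
    for o in('case','base_1_seat','cup_1_mid','cover_1_mid','lid_pull','hook_tab','hook_pivot','lid_hinge'):
        print(o,[(np.round(m['at']).tolist(),round(m['score'],2)) for m in bot.mark_of(p,o)])
print(bot.sense()['time_s'])
E
```

```text
{'time_s': 0.0, 'q': array([-1.46930003e+00,  3.81218497e-01,  1.29823250e+00, -7.77783428e-06,
        1.46361079e+00, -2.15334695e-01]), 'joint_velocities': array([ 0.0006678 ,  0.00096449, -0.00163147,  0.00099446,  0.00010668,
       -0.00032756]), 'effort': array([ 8.25296866e-04, -4.37926519e+01, -2.24558830e+01,  7.14055658e-02,
        3.52522172e-02, -1.33265848e-04]), 'eef_pos': array([ 0.17130575, -0.52235463,  0.23813522]), 'tool_rot': array([-3.10080612e+00, -4.95367846e-01, -1.19099756e-04]), 'ft_force': array([0.76995456, 0.64988466, 0.83263403]), 'wrist_torque': array([-0.05378727, -0.01054902, -0.00214329]), 'finger_gap': 0.08828746521707133}
side [[506.2, 0.0, 282.4], [0.0, 506.2, 209.0], [0.0, 0.0, 1.0]] [[-0.975, -0.222, -0.013], [-0.128, 0.606, -0.785], [0.183, -0.764, -0.619]] [0.248 1.141 1.009]
case [([273.0, 236.0], 0.87), ([263.0, 251.0], 0.57), ([246.0, 218.0], 0.5)]
base_1_seat [([274.0, 231.0], 0.53), ([250.0, 219.0], 0.3)]
cup_1_mid [([264.0, 286.0], 0.4)]
cover_1_mid [([278.0, 170.0], 0.66)]
lid_pull [([218.0, 184.0], 0.87), ([175.0, 309.0], 0.52), ([21
[... 297 characters left out ...]
, -0.137], [0.137, -0.002, -0.991]] [ 0.352 -0.028  1.367]
case [([263.0, 204.0], 0.85), ([173.0, 154.0], 0.62)]
base_1_seat [([261.0, 205.0], 0.89)]
cup_1_mid [([379.0, 233.0], 0.53), ([198.0, 212.0], 0.4)]
cover_1_mid [([348.0, 191.0], 0.77), ([234.0, 201.0], 0.48), ([259.0, 205.0], 0.47)]
lid_pull [([267.0, 147.0], 0.88)]
hook_tab [([311.0, 228.0], 0.63)]
hook_pivot [([295.0, 232.0], 0.62)]
lid_hinge [([263.0, 181.0], 0.86)]
wrist [[352.7, 0.0, 274.4], [0.0, 352.7, 209.2], [0.0, 0.0, 1.0]] [[0.312, -0.95, -0.0], [-0.91, -0.299, 0.285], [-0.271, -0.089, -0.958]] [ 0.242 -0.5    0.385]
case []
base_1_seat []
cup_1_mid []
cover_1_mid []
lid_pull []
hook_tab []
hook_pivot []
lid_hinge []
1.35
```

Run:
```python
import cv2
for n in('side0','top0'):
    a=cv2.imread(f'pics/{n}.png')
    c=a[100:360,130:430] if n=='side0' else a[110:290,120:420]
    c=cv2.resize(c,None,fx=2.6,fy=2.6 if n!='side0' else 2.3,interpolation=cv2.INTER_CUBIC)[:600,:800]
    cv2.imwrite(f'pics/{n}z.png',c)
```

```text
(no output)
```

View pics/side0.png

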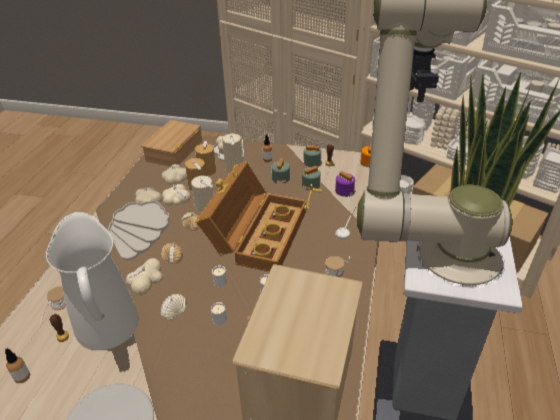

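View pics/top0.png

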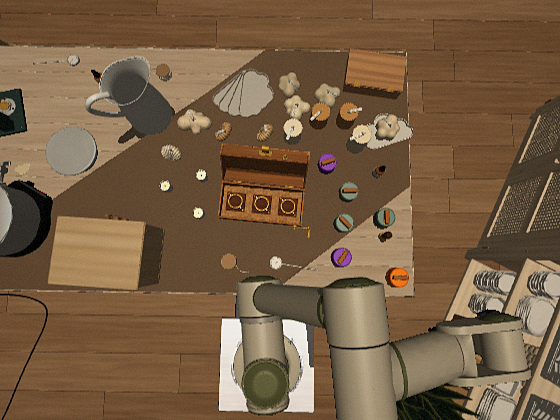

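View pics/top0z.png

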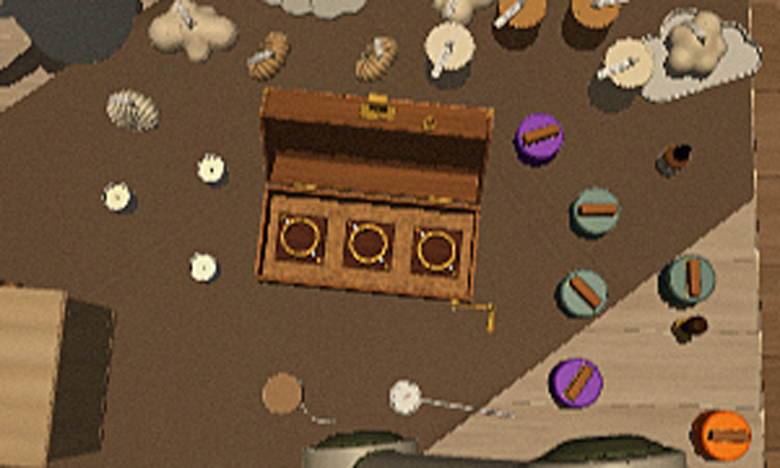

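View pics/side0z.png

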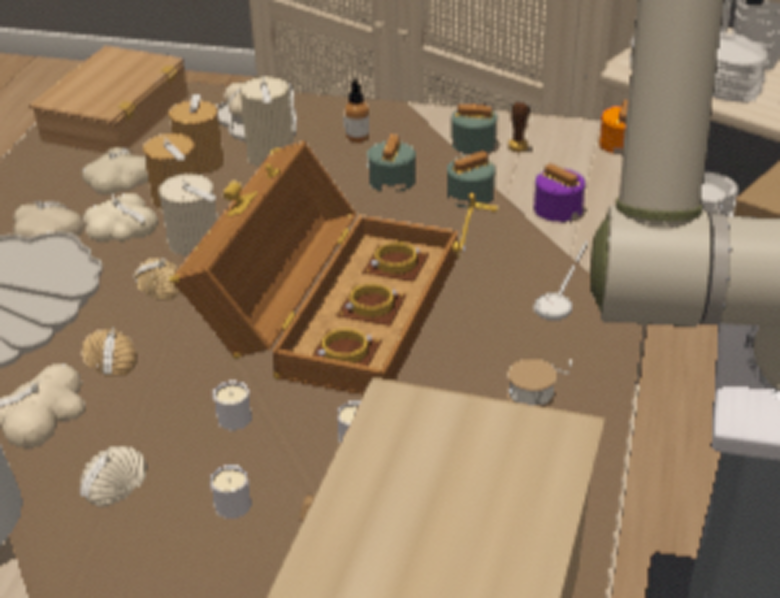

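The top view shows three bases (case centre ≈(263,204)). There are three cups at (201,175), (165,186) and (198,213), and three teal covers at (349,191), (344,223) and (385,217). The purple and orange covers are decoys. Next I'll take closer wrist views.

```bash
cat >> h.py <<'E'
from scipy.spatial.transform import Rotation as Ro
def ori(yaw): return (Ro.from_euler('z',yaw)*Ro.from_euler('x',np.pi)).as_rotvec()
E
python3 - <<'E'
from h import *
p=bot.capture('top')
for n,uv,z in [('case',(263,204),.0),('cupA',(201,175),.046),('cupB',(165,186),.046),('cupC',(198,213),.046),('cvA',(349,191),.06),('cvB',(344,223),.06),('cvC',(385,217),.06),('pull',(267,147),.2),('tab',(311,228),.07),('stamp',(386,236),.08),('bottle',(380,171),.1),('shell',(171,153),.04),('tallc',(293,125),.1)]:
    print(n,np.round(ray(p,uv,z),3))
for X in [(0.36,.03),(0.40,.2),(0.33,-.2)]:
  for yaw in (0,np.pi,np.pi/2,-np.pi/2):
    q=bot.solve_ik(np.array([X[0],X[1],.3]),ori(yaw)); print(X,yaw,None if q is None else np.round(q,2))
E
```

```text
case [0.547 0.021 0.   ]
cupA [0.639 0.238 0.046]
cupB [0.598 0.361 0.046]
cupC [0.506 0.242 0.046]
cvA [ 0.589 -0.275  0.06 ]
cvB [ 0.478 -0.257  0.06 ]
cvC [ 0.501 -0.396  0.06 ]
pull [0.698 0.005 0.2  ]
tab [ 0.458 -0.144  0.07 ]
stamp [ 0.435 -0.393  0.08 ]
bottle [ 0.651 -0.372  0.1  ]
shell [0.718 0.348 0.04 ]
tallc [ 0.806 -0.079  0.1  ]
(0.36, 0.03) 0 [-0.25 -0.01  1.62 -0.    1.53  1.32]
(0.36, 0.03) 3.141592653589793 [-0.25 -0.01  1.62  0.    1.53 -1.82]
(0.36, 0.03) 1.5707963267948966 [-0.25 -0.01  1.62  0.    1.53 -0.25]
(0.36, 0.03) -1.5707963267948966 None
(0.4, 0.2) 0 [ 0.2   0.16  1.44 -0.    1.55  1.77]
(0.4, 0.2) 3.141592653589793 [ 0.2   0.16  1.44  0.    1.55 -1.37]
(0.4, 0.2) 1.5707963267948966 [ 0.2   0.16  1.44 -0.    1.55  0.2 ]
(0.4, 0.2) -1.5707963267948966 None
(0.33, -0.2) 0 [-0.85  0.04  1.57 -0.    1.53  0.72]
(0.33, -0.2) 3.141592653589793 [-0.85  0.04  1.57  0.    1.53 -2.43]
(0.33, -0.2) 1.5707963267948966 [-0.85  0.04  1.57  0.    1.53 -0.85]
(0.33, -0.2) -1.5707963267948966 [-0.85  0.04  1.57 -0.    1.53  2.29]
```

Run:
```python
from h import *
O={'cv':['cover_1_mid','seal_stamp','scent_bottle'],'case':['base_1_seat','case','lid_hinge','hook_tab','hook_pivot','lid_pull'],'cup':['cup_1_mid']}
Z={'cover_1_mid':.035,'seal_stamp':0,'scent_bottle':0,'base_1_seat':.018,'case':0,'lid_hinge':.048,'hook_tab':.07,'hook_pivot':.036,'lid_pull':.18,'cup_1_mid':.023}
for v,X in [('cv',(.52,-.3,.28)),('case',(.56,.02,.3)),('cup',(.6,.26,.28))]:
    bot.reach(np.array(X),ori(0)); bot.dwell(.15)
    p=bot.capture('wrist'); save(p,'w_'+v); np.savez('pics/w_'+v+'.npz',**{k:p[k] for k in('K','R','t','frame')})
    for o in O[v]:
        print(o,[(np.round(m['at']).tolist(),round(m['score'],2),np.round(ray(p,m['at'],Z[o])[:2],4).tolist()) for m in bot.mark_of(p,o)])
    print(bot.sense()['time_s'])
```

```text
cover_1_mid [([251.0, 107.0], 0.66, [0.5906, -0.2757])]
seal_stamp [([352.0, 232.0], 0.71, [0.4367, -0.4007])]
scent_bottle [([349.0, 40.0], 0.7, [0.6616, -0.3829])]
3.2833
base_1_seat [([266.0, 177.0], 0.62, [0.548, 0.0291])]
case []
lid_hinge [([271.0, 128.0], 0.74, [0.6094, 0.0228])]
hook_tab [([499.0, 232.0], 0.65, [0.4953, -0.2361]), ([90.0, 206.0], 0.19, [0.5258, 0.2229])]
hook_pivot [([356.0, 257.0], 0.6, [0.4487, -0.084])]
lid_pull []
5.0083
cup_1_mid [([283.0, 243.0], 0.78, [0.5111, 0.2482])]
6.225
```

View pics/w_cv.png

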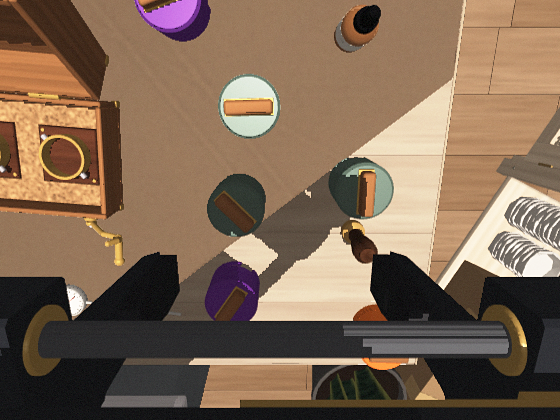

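View pics/w_case.png

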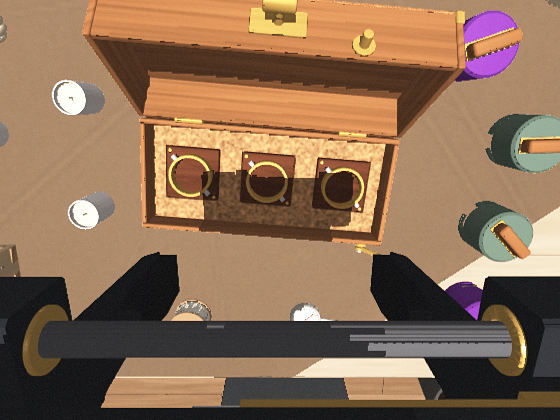

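View pics/w_cup.png

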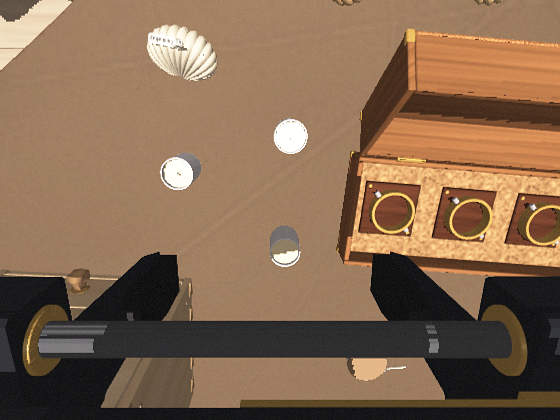

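Run:
```python
import cv2
a=cv2.imread('pics/w_case.png')
cv2.imwrite('pics/z1.png',cv2.resize(a[110:250,135:405],(800,415),interpolation=cv2.INTER_CUBIC))
b=cv2.imread('pics/w_cup.png')
cv2.imwrite('pics/z2.png',cv2.resize(b[110:280,150:320],(600,600),interpolation=cv2.INTER_CUBIC))
c=cv2.imread('pics/w_cv.png')
cv2.imwrite('pics/z3.png',cv2.resize(c[65:265,195:405],(630,600),interpolation=cv2.INTER_CUBIC))
```

```text
(no output)
```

View pics/z1.png

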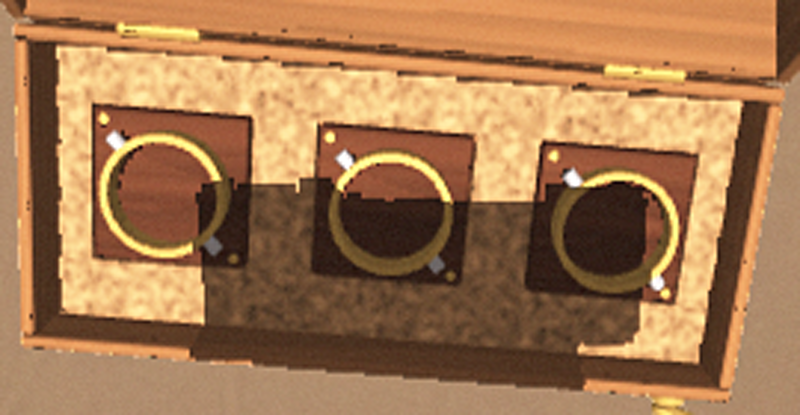

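View pics/z2.png

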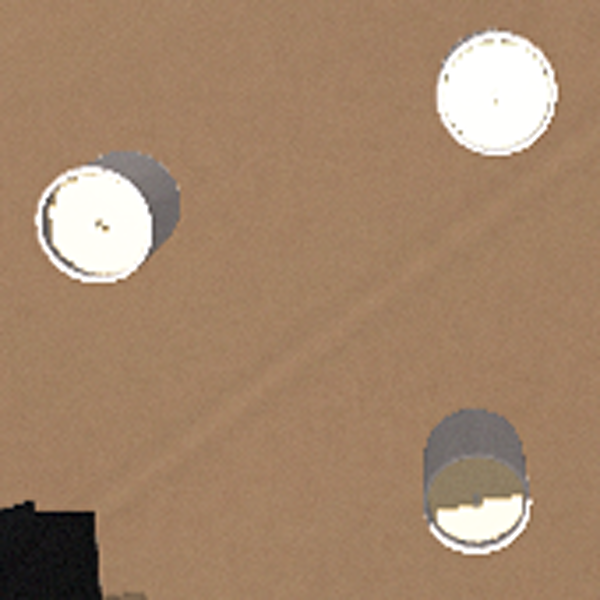

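View pics/z3.png

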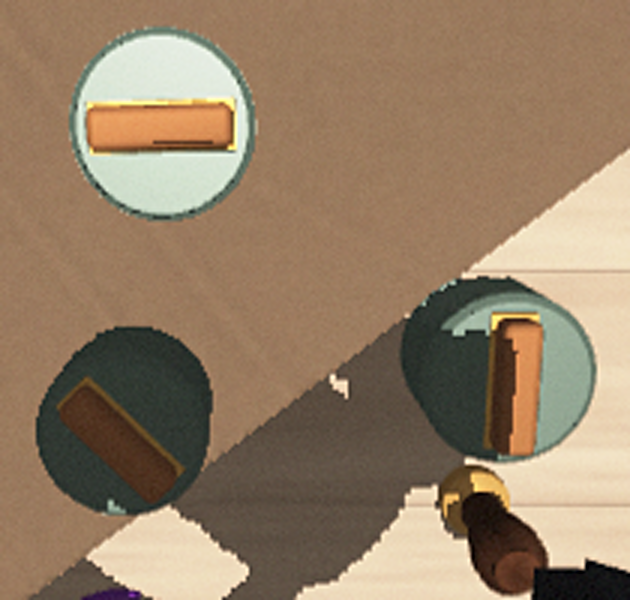

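Run:
```python
from h import *
L=lambda n:dict(np.load(f'pics/w_{n}.npz'))
p=L('case')
c=[ray(p,uv,.033) for uv in [(189.7,176.1),(267,181.9),(342.9,188.3)]]
print('seats',np.round(c,4).tolist(), [np.linalg.norm(c[i+1]-c[i]) for i in(0,1)])
d=c[0]-c[2]; print('psi deg',np.degrees(np.arctan2(-d[0],d[1])))
for n,uv in [('fl',(23,345)),('fr',(725,398)),('bl',(18,28)),('br',(783,88))]:
    print(n,np.round(ray(p,np.array(uv)/2.963+[135,110],.048),4))
p2=L('cup')
for uv in [(290.8,136.4),(177.5,173.2),(285.4,252.8)]: print('cup',np.round(ray(p2,uv,.046),4))
for uv in [(391,213),(469,218),(537,224)]: print('seat from cup pic',np.round(ray(p2,uv,.033),4))
p3=L('cv')
for e in [((88,128),(235,127)),((74,392),(171,486)),((519,322),(511,455))]:
    a,b=[ray(p3,np.array(x)/3+[195,65],.070) for x in e]
    print('cover',np.round((a+b)/2,4),np.linalg.norm(a-b),np.degrees(np.arctan2(*(a-b)[1::-1])))
pc=proj(p,[*( .5*(c[0]+c[2]))[:2],.033]); print(pc)
```

```text
seats [[0.5523, 0.1193, 0.033], [0.5452, 0.0276, 0.033], [0.5373, -0.0634, 0.033]] [np.float64(0.09200510237374157), np.float64(0.0913231858368746)]
psi deg -4.702613540659746
fl [0.4944 0.1759 0.048 ]
fr [ 0.4711 -0.1088  0.048 ]
bl [0.6182 0.1644 0.048 ]
br [ 0.5961 -0.12    0.048 ]
cup [0.6417 0.2408 0.046 ]
cup [0.6024 0.3641 0.046 ]
cup [0.5081 0.2456 0.046 ]
seat from cup pic [0.5526 0.1223 0.033 ]
seat from cup pic [0.5463 0.0303 0.033 ]
seat from cup pic [ 0.5388 -0.051   0.033 ]
cover [ 0.5903 -0.2762  0.07  ] 0.047489023190175145 90.34303134254462
cover [ 0.4849 -0.2605  0.07  ] 0.0477754673887589 43.67763081233992
cover [ 0.5029 -0.3968  0.07  ] 0.04751366634780532 0.9058548943869192
[266.68792726 182.23089238]
```

```bash
python3 - <<'E'
from h import *
bot.reach(np.array([.53,.03,.3]),ori(np.pi-.082)); bot.dwell(.2)
p=bot.capture('wrist'); save(p,'w_pi'); np.savez('pics/w_pi.npz',**{k:p[k] for k in('K','R','t','frame')})
for o,z in [('base_1_seat',.018),('hook_pivot',.036),('hook_tab',.03),('lid_pull',.19)]:
    print(o,[(np.round(m['at']).tolist(),round(m['score'],2),np.round(ray(p,m['at'],z)[:2],4).tolist()) for m in bot.mark_of(p,o)])
for y in(.092,0,-.092):
    w=np.array([.5452,.0276,.033])+Ro.from_euler('z',-4.7,degrees=True).apply([0,y,0]); print(np.round(proj(p,w),1))
E
python3 - <<'E'
import cv2
a=cv2.imread('pics/w_pi.png')
print(a.shape)
E
```

```text
base_1_seat [([274.0, 177.0], 0.62, [0.5419, 0.0286])]
hook_pivot [([164.0, 106.0], 0.9, [0.4491, -0.0866]), ([106.0, 104.0], 0.41, [0.4409, -0.1511])]
hook_tab [([104.0, 102.0], 0.76, [0.4389, -0.1558])]
lid_pull [([276.0, 375.0], 0.9, [0.6841, 0.019])]
[350.5 182. ]
[273.4 182. ]
[196.3 181.9]
(420, 560, 3)
```

View pics/w_pi.png

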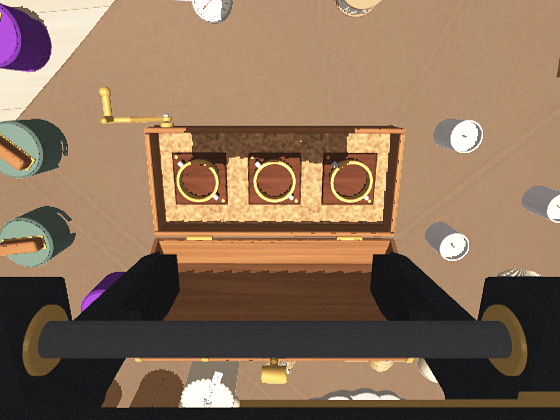

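Run:
```python
import cv2
a=cv2.imread('pics/w_pi.png')
cv2.imwrite('pics/z4.png',cv2.resize(a[80:245,90:410],(800,412),interpolation=cv2.INTER_CUBIC))
```

```text
(no output)
```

View pics/z4.png

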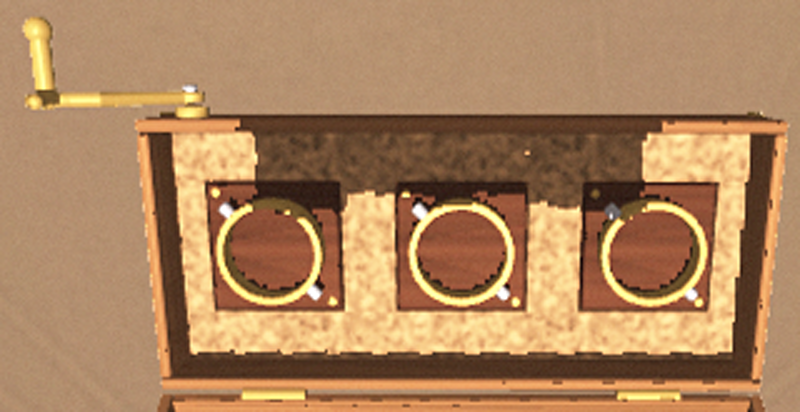

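```bash
cat >> h.py <<'E'
PSI=np.radians(-4.7); C0=np.array([.5444,.0285])
def seat(k): # k=+1,0,-1
    return C0+Ro.from_euler('z',PSI).apply([0,.092*k,0])[:2]
def P(xy,z): return np.array([xy[0],xy[1],z])
def st(tag):
    s=bot.sense(); print(tag,round(s['time_s'],1),np.round(s['eef_pos'],4),'gap',round(s['finger_gap'],4),'F',np.round(s['ft_force'],1),flush=True); return s
def snap(n,cam='wrist'):
    p=bot.capture(cam); save(p,n); np.savez(f'pics/{n}.npz',**{k:p[k] for k in('K','R','t','frame')}); return p
def pickcup(xy,yaw=np.pi/2,zt=.26):
    bot.reach(P(xy,.12),ori(yaw)); bot.servo_line(P(xy,.033),feed=.12); st('at')
    bot.close(25); st('grip'); bot.servo_line(P(xy,zt),feed=.25); st('up')
E
python3 - <<'E'
from h import *
bot.reach(np.array([.52,.15,.28]),ori(np.pi/2))
pickcup((.5073,.2465))
snap('c1'); snap('c1t','top')
E
```

```text
at 12.7 [0.5079 0.2465 0.0338] gap 0.0883 F [0.5 0.6 0.3]
grip 13.6 [0.5074 0.2465 0.033 ] gap 0.0353 F [0.1 0.3 0.2]
up 14.7 [0.5068 0.2464 0.2586] gap 0.0351 F [-0.1  0.2 -1. ]
```

View pics/c1.png

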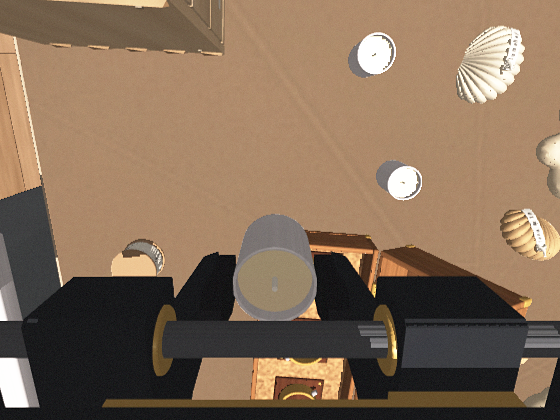

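```bash
cat >> h.py <<'E'
def place(k,zt=.26,zp=.0518,off=(0,0),yaw=np.pi+PSI,tag=''):
    xy=seat(k)+np.array(off)
    bot.reach(P(xy,zt),ori(yaw)); bot.servo_line(P(xy,.10),feed=.25); snap('pl%s_a'%tag)
    bot.servo_line(P(xy,zp),feed=.06); st('down'); snap('pl%s_b'%tag)
    bot.open_gripper(); st('open'); bot.servo_line(P(xy,zt-.04),feed=.25); snap('pl%s_c'%tag)
E
python3 - <<'E'
from h import *
p=dict(np.load('pics/c1.npz')); print(ray(p,(275,284),.2716))
place(1,tag='1')
E
```

```text
[0.50754763 0.24758561 0.2716    ]
down 18.1 [0.5521 0.1202 0.052 ] gap 0.0349 F [-0.  -0.1 -1.2]
open 19.0 [0.5519 0.1202 0.0518] gap 0.0882 F [0.2 0.2 1. ]
```

```bash
python3 -c "
import cv2,numpy as np
b=cv2.imread('pics/pl1_b.png');c=cv2.imread('pics/pl1_c.png')
cv2.imwrite('pics/pl1.png',np.vstack([b[80:380],c[80:380]])[:600])"
```

```text
(no output)
```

View pics/pl1.png

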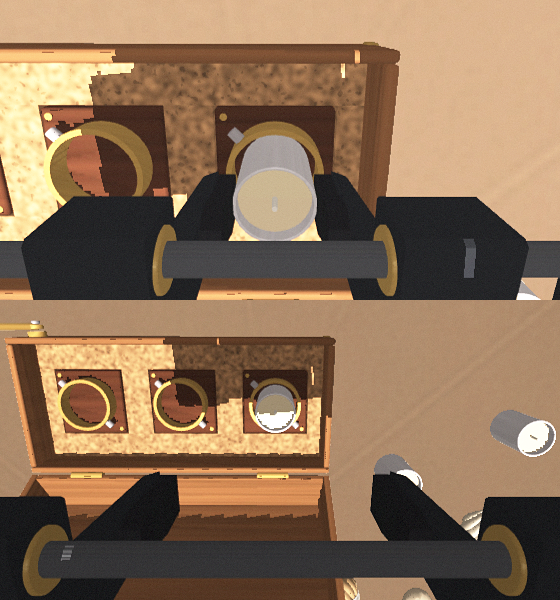

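```bash
cat >> h.py <<'E'
def check(name,xy,z,tag,tol=8):
    p=snap('chk_'+tag); e=proj(p,P(xy,z))
    c=[(np.linalg.norm(np.array(m['at'])-e),np.round(m['at']-e,1).tolist(),round(m['score'],2)) for m in bot.mark_of(p,name)]
    c+=[(np.linalg.norm(np.array(m['rect'][:2])-e),np.round(np.array(m['rect'][:2])-e,1).tolist(),round(m['score'],2)) for m in bot.spot_in(p,name)]
    c.sort(key=lambda x:x[0])
    print('check',tag,np.round(e),c[:2]); return bool(c) and c[0][0]<tol
E
python3 - <<'E'
from h import *
xy=(.6409,.2417)
bot.reach(P((xy[0]-.02,xy[1]-.05),.27),ori(np.pi/2)); bot.dwell(.1)
ok=check('cup_1_mid',xy,.023,'A',14)
if ok:
    pickcup(xy); place(0,tag='2')
E
```

```text
check A [293. 127.] [(np.float64(137.8022868226197), [-81.4, 111.2], 0.98), (np.float64(137.8177841768435), [-80.6, 111.8], 0.59)]
```

View pics/chk_A.png

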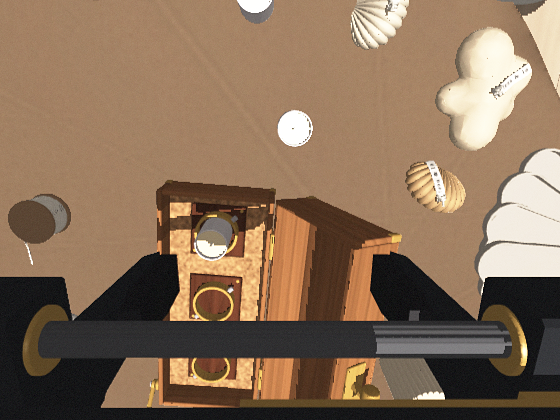

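The cup shows at (295,128) against a predicted (293,127), so it is where I measured it. The network only reported the cup already placed. I'll pick it up now.

```bash
python3 - <<'E'
from h import *
pickcup((.6409,.2417)); place(0,tag='2')
xy=(.6016,.365)
bot.reach(P((.58,.28),.27),ori(np.pi/2)); bot.dwell(.1)
p=snap('chk_B'); print(proj(p,P(xy,.046)))
E
python3 -c "
import cv2,numpy as np
b=cv2.imread('pics/pl2_c.png');c=cv2.imread('pics/chk_B.png')
cv2.imwrite('pics/m.png',np.vstack([b[20:280],c[0:330]])[:600])"
```

```text
at 23.1 [0.6415 0.2418 0.0341] gap 0.0882 F [-0.4  1.3  0.4]
grip 24.0 [0.6409 0.2417 0.033 ] gap 0.0356 F [ 0.4 -0.6 -0.5]
up 25.0 [0.6405 0.2416 0.2585] gap 0.0351 F [ 0.8 -0.4 -1.5]
down 28.4 [0.5445 0.0285 0.052 ] gap 0.0353 F [-0.3 -0.7 -1. ]
open 29.4 [0.5444 0.0285 0.0518] gap 0.0885 F [ 0.1 -1.   0.7]
[295.8630819   91.78049828]
```

View pics/m.png

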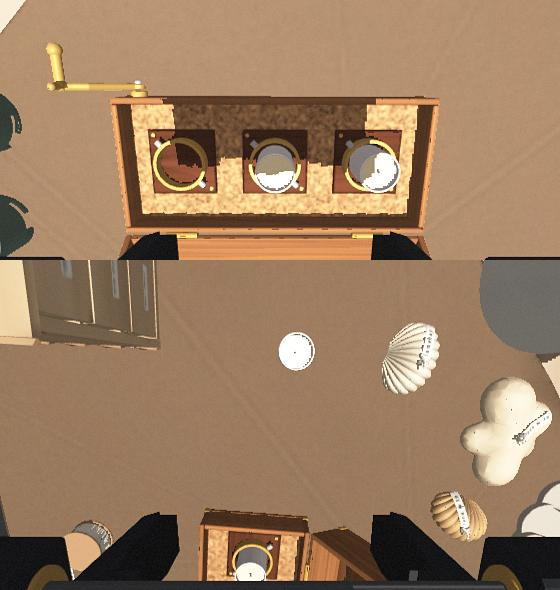

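```bash
python3 - <<'E'
from h import *
pickcup((.6016,.365)); place(-1,tag='3')
st('')
bot.reach(P((.47,-.28),.27),ori(np.pi/2)); bot.dwell(.15)
p=snap('cvs2'); 
for xy in [(.5895,-.2753),(.4841,-.2596),(.5021,-.3959)]: print(np.round(proj(p,P(xy,.07))))
bot.reach(P((.54,-.27),.27),ori(0)); bot.dwell(.15)
p=snap('cvs3'); 
for xy in [(.5895,-.2753),(.4841,-.2596),(.5021,-.3959)]: print(np.round(proj(p,P(xy,.07))))
st('')
E
python3 -c "
import cv2,numpy as np
b=cv2.imread('pics/pl3_c.png');c=cv2.imread('pics/cvs2.png')
cv2.imwrite('pics/m.png',np.vstack([b[20:280],c[0:330]])[:600])"
```

```text
at 33.7 [0.6022 0.3651 0.0342] gap 0.0882 F [ 1.4 -0.5 -0.2]
grip 34.5 [0.6016 0.365  0.033 ] gap 0.0352 F [ 0.6  0.8 -0.2]
up 35.6 [0.6012 0.3648 0.2584] gap 0.0357 F [-0.2 -0.2 -0.9]
down 39.3 [ 0.5371 -0.0632  0.052 ] gap 0.0355 F [ 0.3  0.3 -1.9]
open 40.2 [ 0.5369 -0.0632  0.0518] gap 0.0881 F [ 0.7 -0.1 -0.1]
 41.1 [ 0.5363 -0.063   0.2184] gap 0.0883 F [ 0.3 -0.3 -0.3]
[394. 178.]
[288. 162.]
[303. 286.]
[280. 131.]
[264. 234.]
[396. 218.]
 44.0 [ 0.5399 -0.27    0.2701] gap 0.0879 F [-0.3 -1.8 -1.1]
```

View pics/m.png

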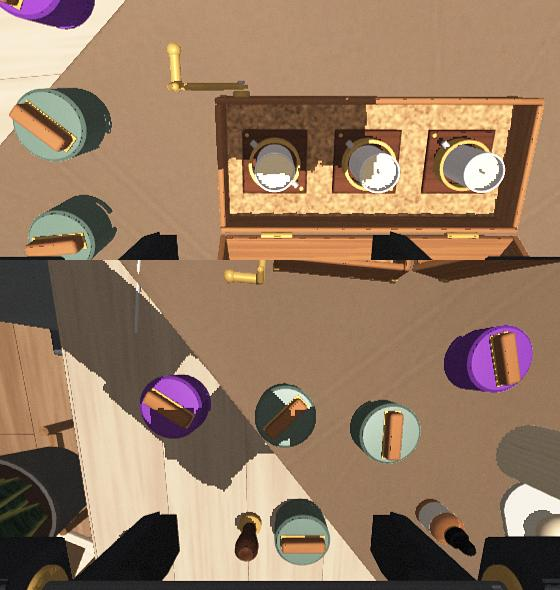

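View pics/cvs3.png

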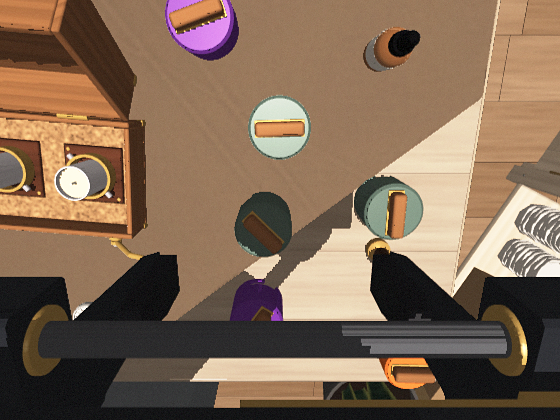

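Both views put the covers within about 2 px of the predicted positions: A at (279,129), B at (263,234) and C at (397,216). All three cups stand in their collars. I'll start with cover A.

```bash
cat >> h.py <<'E'
def pickcover(xy,deg,zt=.24):
    o=ori(np.radians(deg)); bot.reach(P(xy,.14),o); bot.servo_line(P(xy,.0565),feed=.12); st('at')
    bot.close(45); st('grip'); bot.servo_line(P(xy,zt),feed=.2); st('up')
def covcheck(k,yaw=np.pi+PSI+np.pi/4,tag=''):
    xy=seat(k); bot.reach(P(xy,.24),ori(yaw)); bot.servo_line(P(xy,.135),feed=.2); bot.dwell(.1); snap('cv%s_a'%tag); return st('above')
def covdown(k,off=(0,0),tag=''):
    xy=seat(k)+np.array(off); f0=st('pre')['ft_force'].copy()
    for z in list(np.arange(.105,.0745,-.002))+[.0745]:
        bot.servo_line(P(xy,z),feed=.04); s=bot.sense(); f=s['ft_force']-f0
        if np.linalg.norm(f)>8: print('contact',round(z,4),np.round(f,1),s['eef_pos'].round(4)); 
        if np.linalg.norm(f)>15: return False
    st('down'); snap('cv%s_b'%tag); return True
def twist(deg=47):
    q=bot.sense()['q'].copy(); q[5]+=np.radians(deg); bot.set_joints(q); s=st('twisted'); print('tq',s['wrist_torque'].round(2))
E
python3 - <<'E'
from h import *
pickcover((.5895,-.2753),90.3)
covcheck(-1,tag='1')
E
```

```text
at 46.2 [ 0.5899 -0.2756  0.0573] gap 0.088 F [-0.5 -0.4 -0.4]
grip 47.3 [ 0.5895 -0.2753  0.0564] gap 0.0133 F [ 0.6 -0.2 -1.3]
up 48.4 [ 0.5891 -0.2751  0.2387] gap 0.0136 F [ 0.1  0.5 -1.7]
above 50.9 [ 0.5375 -0.0634  0.1363] gap 0.0136 F [ 0.4  0.5 -1.7]
```

View pics/cv1_a.png

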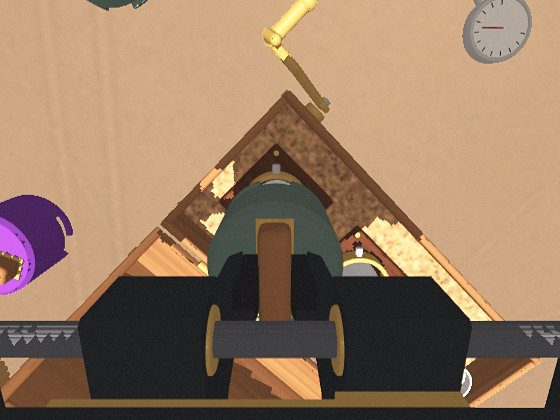

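Cover A is held level with its bar in line with the pin at (276,167). I'll lower it.

Run:
```python
from h import *
ok=covdown(-1,tag='1'); print(ok)
if ok:
    twist(47); snap('cv1_c')
```

```text
pre 50.9 [ 0.5375 -0.0634  0.1363] gap 0.0136 F [ 0.4  0.5 -1.7]
down 55.8 [ 0.5369 -0.0632  0.0745] gap 0.0135 F [ 0.   0.9 -2.2]
True
twisted 56.7 [ 0.537  -0.0633  0.0746] gap 0.0136 F [ 0.9 -0.9 -1. ]
tq [-0.05 -0.26 -0.02]
```

```bash
python3 -c "
import cv2,numpy as np,os
b=cv2.imread('pics/cv1_b.png');c=cv2.imread('pics/cv1_c.png')
cv2.imwrite('pics/m.png',np.vstack([b[40:340],c[40:340]]) if c is not None else b)"
```

```text
(no output)
```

View pics/m.png

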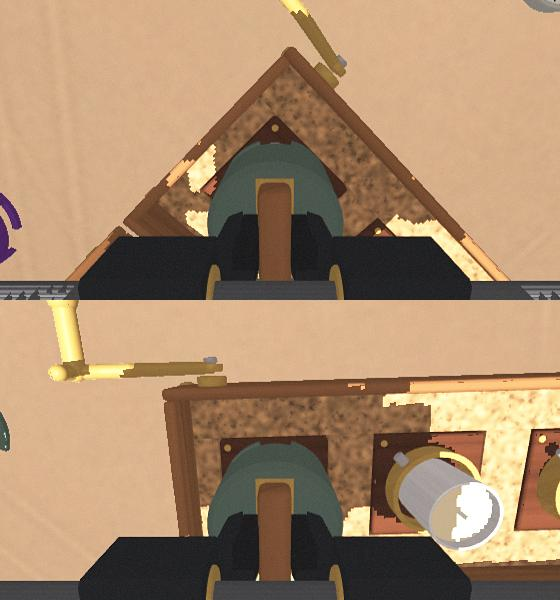

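```bash
python3 - <<'E'
from h import *
bot.open_gripper(); st('open'); bot.servo_line(P(seat(-1),.22),feed=.2); snap('cv1_d')
bot.reach(P((.40,-.15),.26),ori(np.pi/2)); bot.dwell(.1); snap('cv1_e')
p=snap('cv1_t','top')
E
python3 -c "
import cv2,numpy as np,os
b=cv2.imread('pics/cv1_d.png');c=cv2.imread('pics/cv1_e.png')
cv2.imwrite('pics/m.png',np.vstack([b[40:300],c[:330]]))"
```

```text
open 57.9 [ 0.5369 -0.0632  0.0745] gap 0.0881 F [-0.4  0.7 -0.2]
```

View pics/m.png

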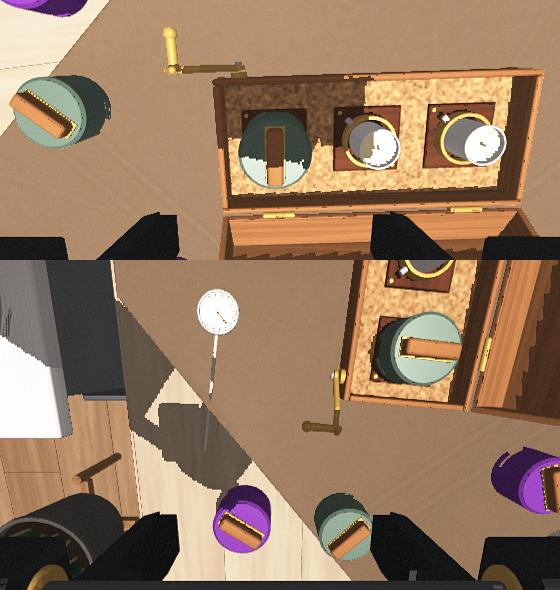

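```bash
python3 - <<'E'
from h import *
for n in('cv1_d','cv1_e'):
    p=dict(np.load(f'pics/{n}.npz'))
    for z in(.088,.1): print(n,z,[np.round(proj(p,P(seat(-1)+Ro.from_euler('z',PSI).apply([d,0,0])[:2],z)),1).tolist() for d in(-.024,0,.024)])
E
python3 -c "
import cv2,numpy as np
b=cv2.imread('pics/cv1_d.png');c=cv2.imread('pics/cv1_e.png')
cv2.imwrite('pics/m.png',np.hstack([cv2.resize(b[130:250,210:340],(390,360)),cv2.resize(c[40:160,360:490],(390,360))]))"
```

```text
cv1_d 0.088 [[273.2, 170.2], [274.2, 199.5], [275.2, 227.4]]
cv1_d 0.1 [[273.1, 173.0], [274.2, 203.4], [275.3, 232.4]]
cv1_e 0.088 [[406.8, 86.3], [434.7, 88.8], [462.4, 91.3]]
cv1_e 0.1 [[412.1, 85.6], [441.0, 88.2], [469.8, 90.8]]
```

View pics/m.png

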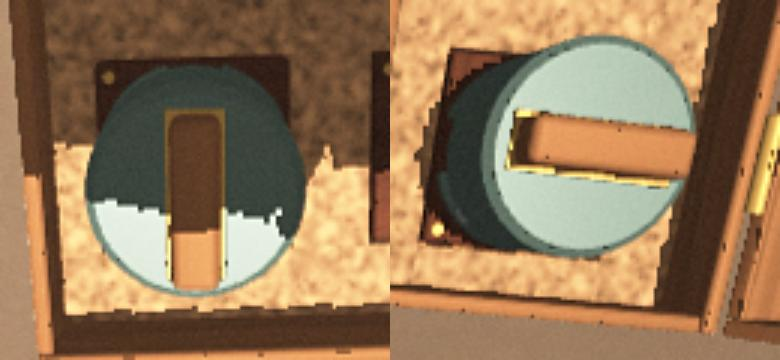

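Run:
```python
from h import *
bot.reach(P((.50,-.28),.27),ori(0)); bot.dwell(.1); p=snap('chkB2')
for xy in [(.4841,-.2596),(.5021,-.3959)]: print(np.round(proj(p,P(xy,.07))))
```

```text
[254. 197.]
[391. 179.]
```

View pics/chkB2.png

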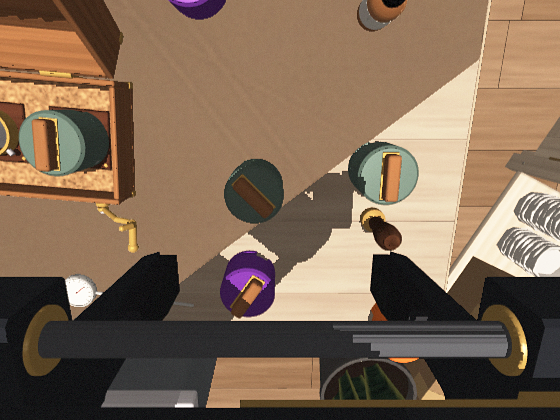

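```bash
python3 - <<'E'
from h import *
pickcover((.4841,-.2596),43.7)
covcheck(0,tag='2')
ok=covdown(0,tag='2'); print(ok)
if ok:
    twist(47); bot.open_gripper(); st('open'); bot.servo_line(P(seat(0),.22),feed=.2); p=snap('cv2_d')
    print([np.round(proj(p,P(seat(0)+Ro.from_euler('z',PSI).apply([d,0,0])[:2],.088)),1).tolist() for d in(-.024,0,.024)])
    bot.reach(P((.50,-.28),.27),ori(0)); bot.dwell(.1); p=snap('chkC2')
    print(np.round(proj(p,P((.5021,-.3959),.07))))
E
python3 -c "
import cv2,numpy as np,os
b=cv2.imread('pics/cv2_d.png');c=cv2.imread('pics/chkC2.png')
cv2.imwrite('pics/m.png',np.vstack([b[40:310],c[:330]]))"
```

```text
at 63.2 [ 0.4845 -0.2599  0.0573] gap 0.0881 F [-0.2  0.1  0. ]
grip 64.3 [ 0.4841 -0.2596  0.0564] gap 0.0137 F [-0.7 -0.6 -1.5]
up 65.4 [ 0.4838 -0.2593  0.2389] gap 0.0133 F [-0.3  0.4 -0.8]
above 68.4 [0.545  0.0284 0.1364] gap 0.0134 F [-0.  -0.4 -0.7]
pre 68.4 [0.545  0.0284 0.1364] gap 0.0134 F [-0.  -0.4 -0.7]
down 73.3 [0.5444 0.0285 0.0745] gap 0.0136 F [-0.6 -0.4 -1.8]
True
twisted 74.1 [0.5442 0.0287 0.0744] gap 0.0132 F [-0.9 -0.3 -1.6]
tq [ 0.29 -0.06 -0.01]
open 75.3 [0.5444 0.0285 0.0745] gap 0.0879 F [-0.1 -0.5  0. ]
[[273.3, 170.2], [274.4, 199.5], [275.4, 227.4]]
[391. 180.]
```

View pics/m.png

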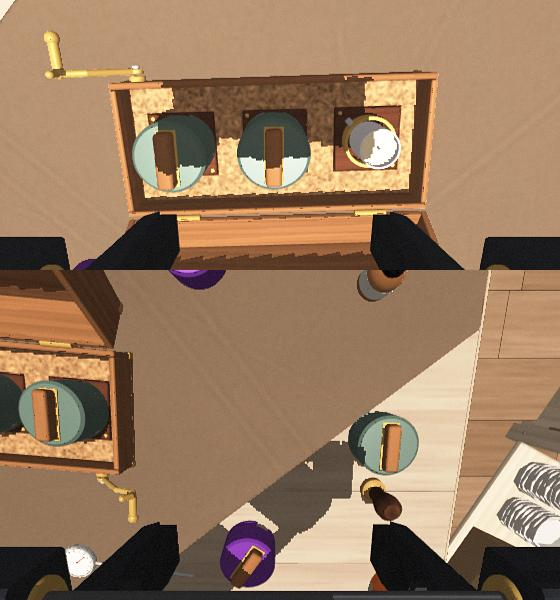

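```bash
python3 - <<'E'
from h import *
pickcover((.5021,-.3959),.9)
covcheck(1,tag='3')
ok=covdown(1,tag='3'); print(ok)
if ok:
    twist(47); bot.open_gripper(); st('open'); bot.servo_line(P(seat(1),.22),feed=.2); p=snap('cv3_d')
    print([np.round(proj(p,P(seat(1)+Ro.from_euler('z',PSI).apply([d,0,0])[:2],.088)),1).tolist() for d in(-.024,0,.024)])
    bot.reach(P((.50,.028),.28),ori(np.pi+PSI)); bot.dwell(.1); p=snap('cv3_e')
    bot.reach(P((.42,-.02),.3),ori(PSI)); bot.dwell(.1); p=snap('cv3_f')
E
python3 -c "
import cv2,numpy as np,os
b=cv2.imread('pics/cv3_d.png');c=cv2.imread('pics/cv3_e.png')
cv2.imwrite('pics/m.png',np.vstack([b[40:310],c[:330]]))"
```

```text
at 80.0 [ 0.5025 -0.3961  0.0575] gap 0.0879 F [0.6 1.4 0.1]
grip 81.2 [ 0.502  -0.3958  0.0563] gap 0.0133 F [ 0.4 -0.1 -1.5]
up 82.2 [ 0.5018 -0.3956  0.2387] gap 0.0135 F [-0.4  0.2 -0.9]
above 85.6 [0.5526 0.1202 0.1364] gap 0.0137 F [-0.7 -0.8 -0.6]
pre 85.6 [0.5526 0.1202 0.1364] gap 0.0137 F [-0.7 -0.8 -0.6]
down 90.5 [0.5519 0.1202 0.0745] gap 0.0136 F [ 0.7 -0.  -1.4]
True
twisted 91.3 [0.5521 0.1201 0.0746] gap 0.0134 F [ 0.8 -0.6 -0.9]
tq [-0.07 -0.26  0.06]
open 92.5 [0.552  0.1202 0.0745] gap 0.0882 F [ 0.2  0.4 -1.2]
[[273.5, 170.2], [274.5, 199.5], [275.5, 227.4]]
```

View pics/m.png

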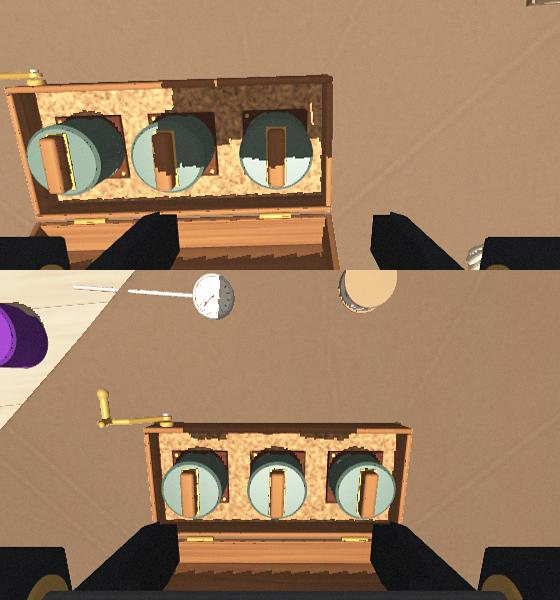

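View pics/cv3_f.png

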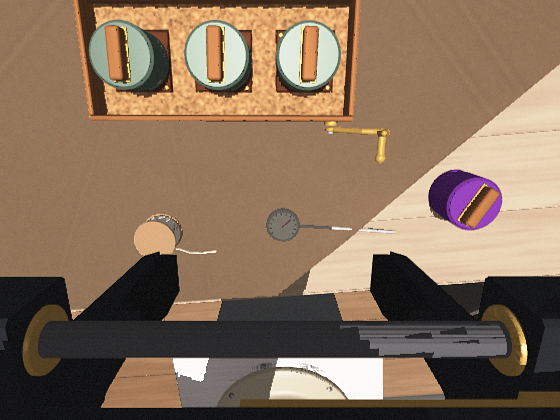

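All three canisters are locked, with every bar along the base's x. Now the lid: I need the pull and the stud measured precisely.

Run:
```python
from h import *
bot.reach(P((.60,.0),.34),ori(PSI)); bot.dwell(.15); p=snap('lid1')
print([(m['at'],m['score']) for m in bot.mark_of(p,'lid_pull')])
for th in (1.7,1.8,1.9,2.0,2.1,2.2):
    a=th+.165; l=np.array([.064-.152*np.cos(a),0,.048+.152*np.sin(a)]); w=Ro.from_euler('z',PSI).apply(l)+[*C0,0]
    print(th,w.round(3),proj(p,w).round(1), proj(dict(np.load('pics/w_pi.npz')),w).round(1))
```

```text
[([249.5, 66.1], 0.84)]
1.7 [0.652 0.02  0.193] [244.6 133.3] [273.8 346.6]
1.8 [0.666 0.018 0.188] [244.7 115. ] [273.9 356.7]
1.9 [0.68  0.017 0.182] [244.9  97.5] [273.9 364.5]
2.0 [0.693 0.016 0.174] [245.3  81.3] [273.9 370.2]
2.1 [0.705 0.015 0.165] [245.8  66.8] [273.9 373.8]
2.2 [0.716 0.014 0.155] [246.4  54.2] [273.9 375.5]
```

View pics/lid1.png

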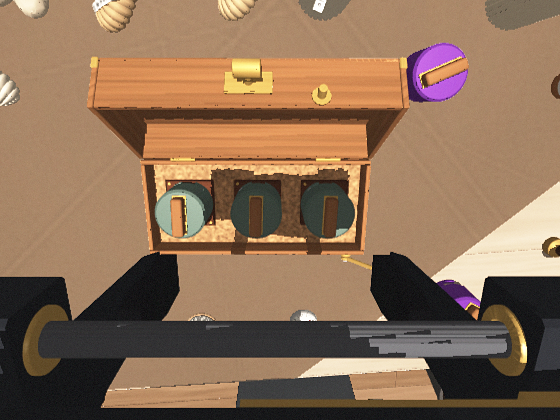

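```bash
cat >> h.py <<'E'
def lidpt(l,th):  # l: closed local coordinates (x,y,z)
    x,z=l[0]-.064,l[2]-.048
    return Ro.from_euler('z',PSI).apply([.064+x*np.cos(th)+z*np.sin(th),l[1],.048-x*np.sin(th)+z*np.cos(th)])+[*C0,0]
E
python3 - <<'E'
from h import *
p=dict(np.load('pics/lid1.npz'))
for th in (2.0,2.04,2.08,2.12):
    print(th,'pull',proj(p,lidpt((-.086,0,.073),th)).round(1),'topL',proj(p,lidpt((-.064,.145,.1),th)).round(1),'topR',proj(p,lidpt((-.064,-.145,.1),th)).round(1),'rimL',proj(p,lidpt((-.064,.145,.048),th)).round(1),'rimR',proj(p,lidpt((-.064,-.145,.048),th)).round(1))
for y in(-.06,-.065,-.07,-.075): print(y,[proj(p,lidpt((x,y,z),2.06)).round(1).tolist() for x in(-.064,-.076) for z in(.055,.062)])
import cv2
a=cv2.imread('pics/lid1.png'); cv2.imwrite('pics/m.png',cv2.resize(a[45:125,210:420],None,fx=3.8,fy=3.8,interpolation=cv2.INTER_CUBIC))
cv2.imwrite('pics/m2.png',cv2.resize(a[45:125,80:290],None,fx=3.8,fy=3.8,interpolation=cv2.INTER_CUBIC))
E
```

```text
2.0 pull [245.3  81.3] topL [87.7 65.3] topR [407.5  65.4] rimL [ 83.3 120.1] rimR [410.6 120.2]
2.04 pull [245.5  75.2] topL [89.3 61.5] topR [406.3  61.6] rimL [ 83.8 114.7] rimR [410.2 114.7]
2.08 pull [245.7  69.5] topL [91.1 57.9] topR [405.1  58. ] rimL [ 84.4 109.3] rimR [409.8 109.4]
2.12 pull [245.9  64.1] topL [92.9 54.6] topR [403.8  54.6] rimL [ 85.2 104.2] rimR [409.3 104.2]
-0.06 [[314.4, 104.8], [314.2, 97.6], [315.9, 98.0], [315.7, 90.5]]
-0.065 [[319.9, 104.8], [319.7, 97.6], [321.7, 98.0], [321.5, 90.5]]
-0.07 [[325.5, 104.8], [325.3, 97.6], [327.5, 98.0], [327.3, 90.5]]
-0.075 [[331.1, 104.8], [330.9, 97.6], [333.3, 98.0], [333.1, 90.5]]
```

View pics/m.png

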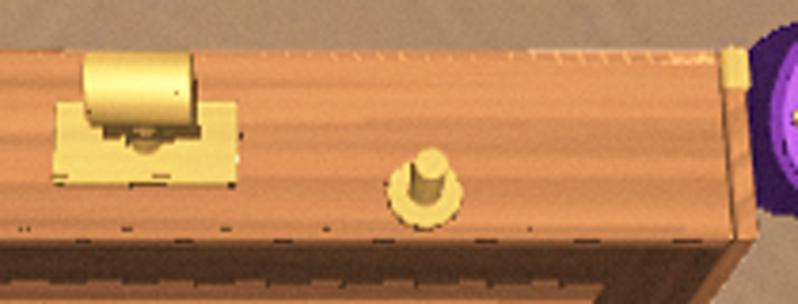

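View pics/m2.png

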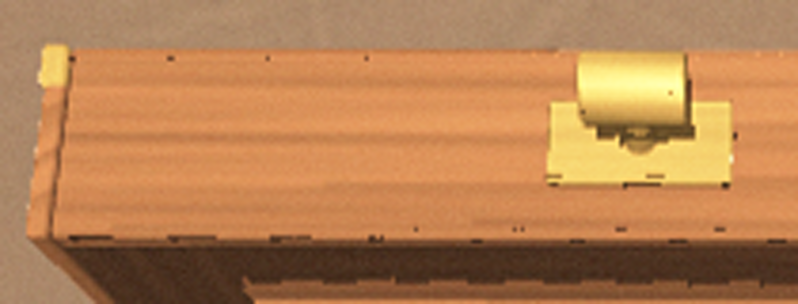

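```bash
cat >> h.py <<'E'
def pullpt(th,xs=0,dz=-.004,ys=.0005): return lidpt((-.086,ys,.073),th)+[xs,0,dz]
E
python3 - <<'E'
from h import *
o=ori(np.pi+PSI)
t=pullpt(2.085,.003)
bot.reach(t+[0,0,.10],o); bot.servo_line(t+[0,0,.02],feed=.15); bot.dwell(.1); p=snap('lid2')
print(proj(p,lidpt((-.086,0,.073),2.085)).round(1)); st('')
E
```

```text
[272.9 249.5]
 101.3 [0.7069 0.0159 0.1837] gap 0.0882 F [-0.   0.2 -0.5]
```

View pics/lid2.png

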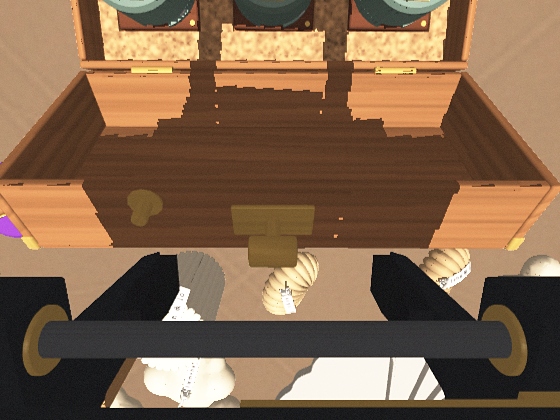

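The pull shows at (273,250), which matches the prediction. The finger on the stud side is clear of the stud at (145,207). I'll descend and pinch it.

Run:
```python
from h import *
t=pullpt(2.085,.003)
bot.servo_line(t,feed=.04); st('low'); bot.close(35); st('grip'); snap('lid3')
f0=bot.sense()['ft_force'].copy()
for th in (2.0,1.9,1.8):
    bot.servo_line(pullpt(th,.003),feed=.1); s=st('th%.2f'%th)
    if np.linalg.norm(s['ft_force']-f0)>25: print('stop'); break
snap('lid4')
```

```text
low 101.9 [0.7065 0.0159 0.1623] gap 0.088 F [0.3 0.3 1. ]
grip 102.9 [0.7064 0.0149 0.1623] gap 0.0231 F [-1.2 -6.   0. ]
th2.00 103.2 [0.6959 0.0158 0.17  ] gap 0.0235 F [-1.5 -5.3 -1.6]
th1.90 103.5 [0.6828 0.0169 0.1778] gap 0.0237 F [-1.6 -5.4 -1.2]
th1.80 103.8 [0.6691 0.018  0.1843] gap 0.0235 F [-0.8 -5.2 -2. ]
```

View pics/lid4.png

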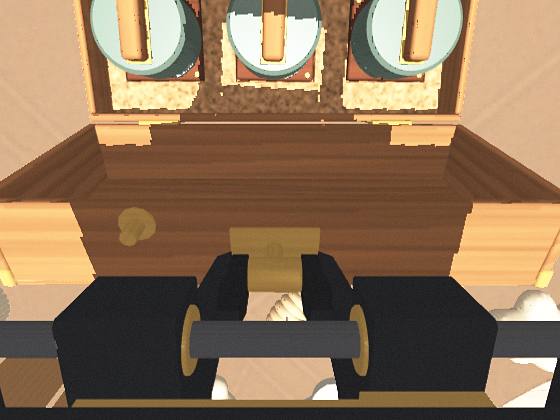

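Run:
```python
from h import *
f0=bot.sense()['ft_force'].copy()
for th in list(np.arange(1.7,.05,-.1))+[.04,0.0,-.01]:
    bot.servo_line(pullpt(th,.003*max(th,0)/2,ys=-.0006),feed=.1); s=bot.sense(); f=s['ft_force']
    if th<.35 or np.linalg.norm(f)>12: print(round(th,2),f.round(1),s['eef_pos'].round(4))
    if np.linalg.norm(f)>30: print('stop'); break
st('end'); snap('lid5')
```

```text
1.1 [-3.6  5.2 13. ] [0.5642 0.0268 0.1902]
1.0 [-5.9  5.1 14.2] [0.5495 0.0281 0.1849]
0.9 [-8.5  6.1 14.9] [0.5353 0.0292 0.1781]
0.8 [-10.4   6.2  14. ] [0.5217 0.0304 0.1695]
0.7 [-10.4   5.   10.3] [0.5091 0.0315 0.1597]
0.3 [-3.1  7.2 -0.7] [0.4718 0.0346 0.111 ]
0.2 [-2.   7.7 -2. ] [0.4657 0.0351 0.0971]
0.1 [-1.3  8.5 -3.4] [0.4609 0.0355 0.0826]
0.04 [-1.9  8.8 -3.5] [0.4588 0.0357 0.0738]
0.0 [-1.3  8.3 -2.7] [0.4576 0.0358 0.0679]
-0.01 [-1.7  8.9 -0.2] [0.4574 0.0358 0.0666]
end 109.8 [0.4574 0.0358 0.0666] gap 0.0235 F [-1.7  8.9 -0.2]
```

View pics/lid5.png

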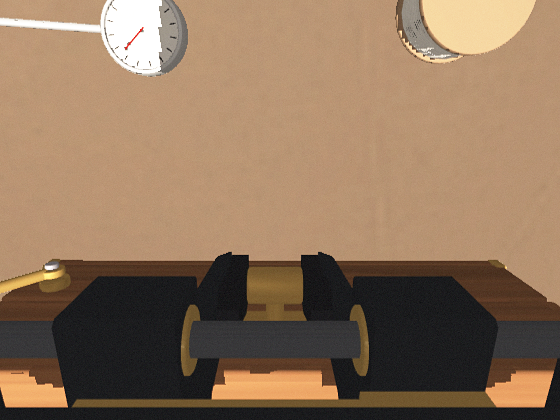

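Run:
```python
from h import *
for d in (.002,.004,.006):
    t=pullpt(0,0,ys=-.0006)-[0,0,.0015+d]; bot.servo_line(t,feed=.03); s=st('d%.3f'%d)
    if s['ft_force'][2]>15: break
bot.open_gripper(); st('open')
bot.servo_line(s['eef_pos']+[-.0,0,.08],feed=.15)
bot.reach(P((.40,.0),.30),ori(np.pi+PSI)); bot.dwell(.1); p=snap('lid6')
for l in [(-.064,.145,.1),(-.064,-.145,.1),(.064,.145,.1),(.064,-.145,.1),(-.086,0,.073),(-.064,-.145,.048)]: print(l,[proj(p,lidpt(l,th)).round(1).tolist() for th in(0,.06)])
```

```text
d0.002 110.0 [0.4572 0.0358 0.0649] gap 0.0233 F [-5.2  8.   4.2]
d0.004 110.3 [0.4575 0.0358 0.0644] gap 0.0234 F [-10.3   9.5  25. ]
open 111.3 [0.4587 0.0349 0.0635] gap 0.0878 F [-0.5 -0.7  0.5]
(-0.064, 0.145, 0.1) [[449.3, 254.4], [452.3, 260.3]]
(-0.064, -0.145, 0.1) [[174.7, 254.2], [173.0, 260.1]]
(0.064, 0.145, 0.1) [[433.8, 356.5], [433.5, 358.7]]
(0.064, -0.145, 0.1) [[183.3, 356.5], [183.5, 358.7]]
(-0.086, 0, 0.073) [[310.2, 226.2], [310.9, 230.4]]
(-0.064, -0.145, 0.048) [[186.4, 236.7], [184.9, 239.2]]
```

View pics/lid6.png

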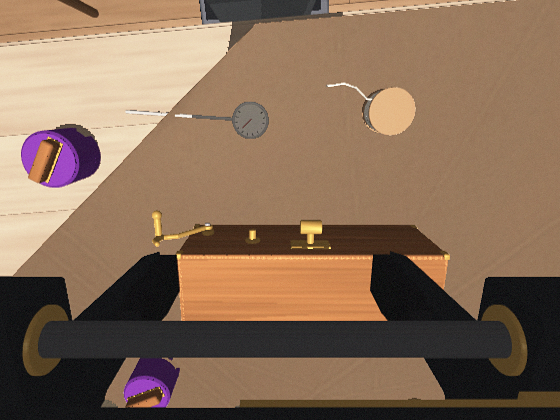

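The lid is shut: its front edge is at row 255 against a predicted 254 for 0 rad (260 would be 0.06 rad), and there was a firm 25 N stop. Next is the hook.

```bash
cat >> h.py <<'E'
PV=np.array([-.1225,.036])
def tab(phi,x=-.088,pv=None):
    pv=PV if pv is None else pv
    a=phi+np.arcsin(.034/.061); l=[x,pv[0]+.061*np.cos(a),pv[1]+.061*np.sin(a)]
    return Ro.from_euler('z',PSI).apply(l)+[*C0,0]
E
python3 - <<'E'
from h import *
w=P(C0+Ro.from_euler('z',PSI).apply([-.096,-.17,0])[:2],.22)
bot.reach(w,ori(np.pi+PSI)); bot.dwell(.15); p=snap('hk1')
print('tab',[(np.round(m['at'],1).tolist(),round(m['score'],2)) for m in bot.mark_of(p,'hook_tab')])
print('piv',[(np.round(m['at'],1).tolist(),round(m['score'],2)) for m in bot.mark_of(p,'hook_pivot')])
print('pivot pred',proj(p,Ro.from_euler('z',PSI).apply([-.088,*PV])+[*C0,0]).round(1))
for ph in(1.7,1.8,1.9,2.0,2.1): print(ph,[proj(p,tab(ph,x)).round(1).tolist() for x in(-.1005,-.088,-.0755)])
E
```

```text
tab [([273.6, 201.2], 0.65)]
piv [([321.9, 192.7], 0.96), ([426.2, 260.3], 0.65)]
pivot pred [322.6 192. ]
1.7 [[281.9, 190.5], [281.7, 205.0], [281.6, 219.1]]
1.8 [[276.6, 189.3], [276.5, 203.6], [276.4, 217.6]]
1.9 [[271.9, 188.0], [271.9, 202.1], [271.9, 215.9]]
2.0 [[268.0, 186.7], [268.0, 200.6], [268.1, 214.2]]
2.1 [[264.8, 185.3], [264.9, 199.0], [264.9, 212.4]]
```

View pics/hk1.png

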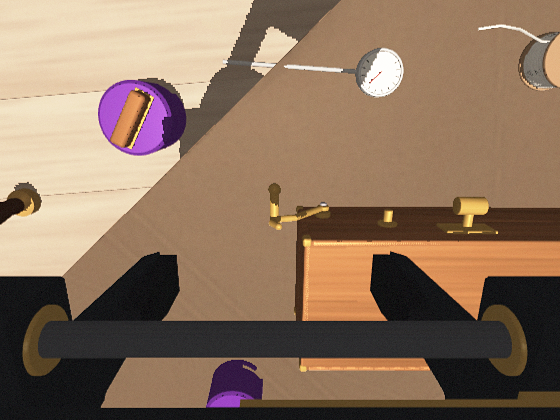

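```bash
python3 - <<'E'
from h import *
o=ori(np.pi+PSI); X=-.092
t=tab(1.84,X)+[0,0,-.008]
print(t)
bot.reach(t+[0,0,.09],o); bot.servo_line(t+[0,0,.025],feed=.15); bot.servo_line(t,feed=.05); st('low'); snap('hk2')
bot.close(10); st('grip'); snap('hk3')
E
python3 -c "
import cv2,numpy as np,os
b=cv2.imread('pics/hk2.png');c=cv2.imread('pics/hk3.png')
cv2.imwrite('pics/m.png',np.vstack([b[120:420],c[120:420]]))"
```

```text
[ 0.43888262 -0.13213961  0.06777895]
low 115.5 [ 0.4389 -0.1322  0.0677] gap 0.0881 F [-0.1  0.1 -0.2]
grip 116.7 [ 0.4389 -0.1324  0.0679] gap 0.0075 F [-1.  -2.3  0.1]
```

View pics/m.png

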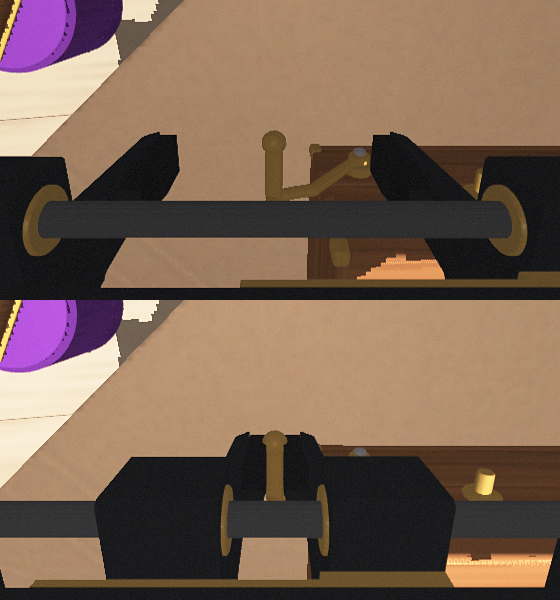

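The rod is pinched (gap 7.5 mm). I'll swing it up and over to about 0.35 rad.

Run:
```python
from h import *
X=-.092
for ph in list(np.arange(1.7,.36,-.15))+[.35]:
    bot.servo_line(tab(ph,X)+[0,0,-.008],feed=.08); s=bot.sense(); f=s['ft_force']; print(round(ph,2),f.round(1),round(s['finger_gap'],4))
    if np.linalg.norm(f)>20: print('stop'); break
snap('hk4'); st('')
```

```text
1.7 [-3.6 -5.7  5.1] 0.0077
1.55 [-4.2 -4.7  9.1] 0.0074
1.4 [-2.5 -4.3  8.2] 0.0075
1.25 [-1.7 -1.4  9.1] 0.0074
1.1 [-1.1 -0.   7.7] 0.0073
0.95 [1.9 1.2 7.3] 0.0069
0.8 [2.8 0.9 3.6] 0.0073
0.65 [4.  1.  0.5] 0.0075
0.5 [ 4.6  0.3 -1.1] 0.0072
0.35 [ 6.1 -0.3 -0.4] 0.0075
 119.5 [ 0.4458 -0.0496  0.0768] gap 0.0073 F [ 5.6 -0.7 -0.5]
```

View pics/hk4.png

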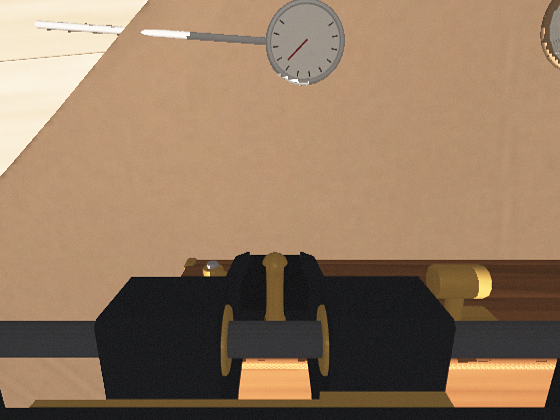

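Run:
```python
from h import *
X=-.092
bot.servo_line(tab(.22,X)+[0,0,-.008],feed=.05); st('.22')
bot.open_gripper(); st('open')
bot.servo_line(tab(.22,X)+[0,0,.04],feed=.1); bot.close(10); 
xy=tab(.05,X)
bot.servo_line(np.array([xy[0],xy[1],.105]),feed=.1); f0=st('above')['ft_force'].copy(); snap('hk5')
for z in np.arange(.094,.066,-.002):
    bot.servo_line(np.array([xy[0],xy[1],z]),feed=.03); s=bot.sense(); f=s['ft_force']-f0; print(round(z,3),f.round(1))
    if f[2]>12: break
st('pressed'); snap('hk6')
```

```text
.22 119.8 [ 0.4461 -0.0434  0.0716] gap 0.0075 F [ 4.  -1.  -2.1]
open 121.0 [ 0.4461 -0.0442  0.0722] gap 0.088 F [-1.2  0.3 -0.3]
above 123.3 [ 0.4465 -0.0372  0.1049] gap 0.0005 F [ 0.1  0.2 -0.1]
0.094 [-0.4  0.  -0.1]
0.092 [-0.1  0.1  0.5]
0.09 [-0.1 -0.8  0.4]
0.088 [ 0.2 -0.5  0.4]
0.086 [-0.1  0.4 -0.6]
0.084 [1.4 1.1 1.7]
0.082 [1.4 4.2 6.2]
0.08 [-0.2  1.5  1.8]
0.078 [ 0.4 -0.3 -0.2]
0.076 [-0.2  0.1 -0. ]
0.074 [ 0.  -0.4 -0.3]
0.072 [-4.3  2.7 19. ]
pressed 126.6 [ 0.4468 -0.0372  0.0732] gap 0.0001 F [-4.1  2.9 18.9]
```

Run:
```python
from h import *
s=bot.sense()['eef_pos']
bot.servo_line(s+[0,0,.12],feed=.12)
bot.reach(P(C0+Ro.from_euler('z',PSI).apply([-.13,-.07,0])[:2],.24),ori(np.pi+PSI)); bot.dwell(.2); p=snap('hk7')
for ph in(0,.12,.25): print(ph,[proj(p,tab(ph,x)).round(1).tolist() for x in(-.1005,-.088,-.0755)])
for th in(0,.06): print([proj(p,lidpt(l,th)).round(1).tolist() for l in [(-.064,.145,.1),(-.064,-.145,.1),(-.086,0,.073)]])
snap('end_top','top'); snap('end_side','side'); st('')
```

```text
0 [[272.3, 218.9], [272.4, 231.5], [272.4, 243.8]]
0.12 [[267.5, 220.9], [267.6, 233.6], [267.6, 246.1]]
0.25 [[261.3, 222.8], [261.4, 235.8], [261.5, 248.4]]
[[517.0, 268.7], [189.6, 268.6], [348.7, 234.6]]
[[522.0, 276.1], [187.8, 276.0], [350.5, 239.8]]
 128.5 [ 0.4092 -0.0306  0.2393] gap 0.0005 F [-0.2  0.5  1.2]
```

View pics/hk7.png

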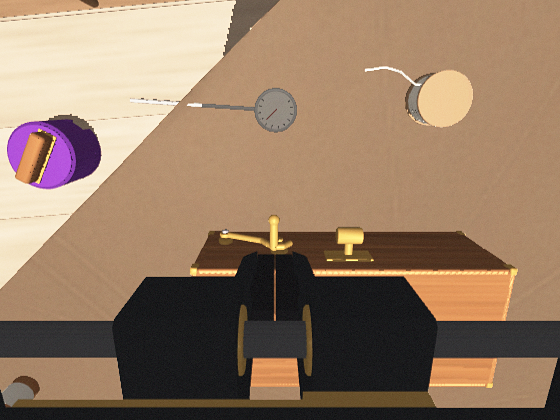

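View pics/end_side.png

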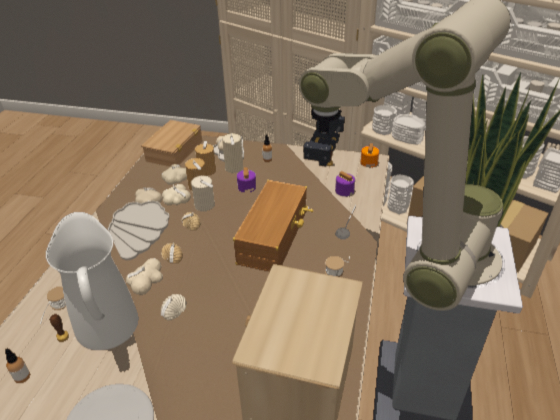

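The hook tab is at (274,219), against a predicted (272,219) for 0 rad. I'll check the lid by touching its front top edge: fully shut it should be 100 mm high.

Run:
```python
from h import *
xy=C0+Ro.from_euler('z',PSI).apply([-.045,.03,0])[:2]
bot.reach(P(xy,.14),ori(np.pi+PSI)); f0=st('')['ft_force'].copy()
for z in np.arange(.110,.095,-.0015):
    bot.servo_line(P(xy,z),feed=.03); s=bot.sense(); f=s['ft_force']-f0
    if f[2]>5: print('contact',z,s['eef_pos'].round(4),f.round(1)); break
bot.servo_line(P(xy,.2),feed=.15)
bot.reach(P((.35,-.2),.30),ori(np.pi/2)); bot.dwell(.3)
p=snap('fin_w'); p=snap('fin_t','top'); st('')
```

```text
129.2 [0.5019 0.0617 0.1406] gap 0.0006 F [-1.  -0.3 -0.2]
contact 0.09949999999999999 [0.5022 0.0621 0.1004] [-1.9  0.8  9.8]
 134.5 [ 0.3502 -0.1998  0.2999] gap 0.0003 F [-0.2  0.3 -0.5]
```

View pics/fin_t.png

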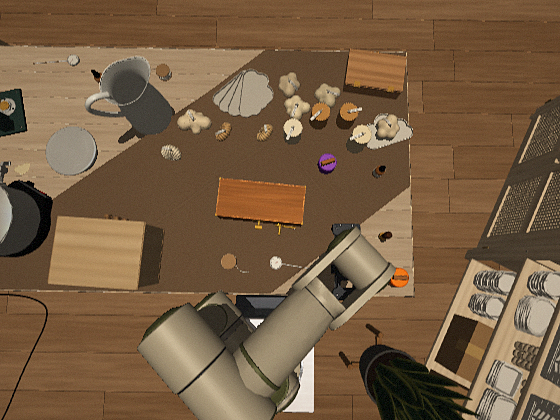

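The lid top was touched at 100.4 mm, so it is shut. In the top view the stamp (386,236), bottle (380,171) and shell (171,153) are where they started, and the hand is clear. I'm handing in.

```bash
python3 -c "
from h import *
print(bot.hand_in()); print(bot.sense()['time_s'])"
```

```text
the job is handed in; nothing more can be done
None
the job is handed in; nothing more can be done
```

The candle order is packed and handed in at about 134.5 s of the 210 s allowed. All three bases hold a cup with its cover down on the block and twisted 47° clockwise. The lid is shut and the hook is down over its stud. The hand-in gives no verdict, so what follows is from my own checks.

- **Canisters:** the wrist pictures showed each cup standing in its collar. Each cover went down without resistance to the expected height. Before the lid was shut, every bar lay along its base's x, within about 2 px of the prediction.
- **Lid:** it met a firm stop at 25 N, and a touch on its front edge read 100.4 mm (100 mm when shut). In the pictures the lid's front edge sat 1–2 px low, well under the 6–7 px that 0.06 rad would show.
- **Hook:** I swung it over by its tab, then pressed it down to a firm stop at about 73 mm (74 mm expected). The tab showed at (274,219), against (272,219) predicted for fully down.
- **Bystanders:** the seal stamp, scent bottle and shell candle were at their starting pixels in the last top view, and the robot was clear of everything.
- **Disagreements:** a network check before picking up the second cup reported the cup already placed instead. I went by the picture, which agreed with my measurement to 2 px. No cup or cover looked knocked out of place before I picked it up.

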